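# Pin the breather canister and unscrew its cap

## Task

Take the steel locking pin out of its parking block and push it fully down into the narrow tube of the bench holder, so that it blocks the canister's side arm and the canister cannot turn along. Then unscrew the canister's cap anticlockwise, stop turning when the threads let go, lift it straight off and finish still holding it level, just above the canister's mouth (at most about two finger-widths above), without letting go. The canister stays seated in the holder and the pin stays home; leave the other things on the bench alone.

Things in the scene. Friction and masses are not known exactly. Their poses are not given: they have to be found in the camera images.
- holder: Bench holder fixed to the bench: dark steel plate 110 x 170 mm, 8 mm thick, with a low aluminium ring socket (inner radius 40, top 33 mm above the bench) that the canister stands in, and a narrow upright aluminium tube. Origin on the bench under the socket's axis, z up. The tube stands 85 mm from the socket axis along the holder's -y. The holder's yaw varies.
- tube_mouth (a point): Centre of the open top of the tube, 42 mm above the bench. Tube outer diameter 25, bore 13, bore 34 mm deep (floor 8 mm above the bench); the loose fit lets the home pin lean up to 0.15 rad. z up.
- pin: Steel locking pin, upright, loose: shaft diameter 10 mm with a tapered foot, head diameter 16 mm and 26 mm long at the top, 108 mm long in all. Origin at the centre of its foot, z up along it. It starts standing in the parking block, foot 10 mm above the bench. Home in the tube, its foot is 8 mm above the bench and its top at 116 mm.
- pin_head (a point): Middle of the pin's head, on its axis, 95 mm above its foot: where to grip it.
- pin_block: Parking block fixed to the bench: grey plastic, 56 x 56 x 40 mm tall, with a hole of 15 mm, 30 mm deep, in the middle of its top, in which the pin starts. Origin at the centre of its underside.
- jar: Aluminium canister, loose, 0.3 to 0.65 kg: body diameter 76, 70 tall, shoulder to 80, neck to 100 mm (diameter 44, thread lugs to 54). Its flat side arm points along its +x. Origin at the centre of its bottom (8 mm above the bench when seated), z up. It turns easily in the socket unless the arm is stopped by the pin.
- jar_arm (a point): End of the canister's side arm: 98 mm out along the canister's +x, 45 mm above its bottom. Arm 12 wide, 10 mm high; it passes over the tube's top. Turned anticlockwise (from above) it meets the home pin when it points 0.13 rad clockwise of the direction from socket axis to tube; it starts 0.06 to 0.17 rad clockwise of that.
- jar_mouth (a point): Centre of the canister's mouth, top of the neck, 100 mm above its bottom; axes as the canister's. A sprung rubber seal disc inside pushes the screwed-on cap up with about 25 N (12 N once risen 4 mm, where it stops).
- cap: Black plastic screw cap, knurled, loose, 60 g: diameter 64, 28 mm tall. Origin at the centre of its lower rim, z up; screwed on, the rim is 84 mm above the canister's bottom (92 above the bench, top at 120). Grip its upper half from above. It hardly rises while turning (up to 1 N m). When the threads let go, a gripped cap pushes up on the gripper with 8 to 25 N more than before, rising 1 to 4 mm.
- cap_rib (a point): Outer end of the raised rib on the cap's top, 30 mm from its axis along the cap's +x. Cap angle = cap yaw minus canister yaw (rib, anticlockwise from the side arm, seen from above): starts at -0.33 to 0 rad; three coarse threads hold to 0.65, are clear from 0.70 to 1.12 (aim at 0.92), hard stop at 1.19.
- screwdriver: Bystander: screwdriver lying on the bench. Leave alone.
- terminal: Bystander: spare terminal block, 18 x 62 x 24 mm tall. Leave alone.
- cleaner: Bystander: closed bottle, diameter 48, 120 mm tall, standing. Leave alone.

How it is judged:
By the outcome, as a careful person would: the job done as asked, in the order asked, and still so for the second after the job is handed in, while the arm keeps its last pose, push and grip.
It also fails if it takes over 54 s, if anything falls off the work surface, if the arm or the gripper's body presses on something with over 40 N, if the wrist force passes 120 N, or if a joint passes its speed limit or range.

## Robot

A 7-joint arm with a two-finger parallel gripper is mounted at the origin on the work surface. World frame = base frame: x ahead of the robot, y to its left, z up, the work surface at z = 0. Lengths are in m, angles in rad, forces in N, time in s.
With the tool pointing down it reaches from about 0.425 to 0.875 m from the base axis. Payload 4.7 kg.
Tool frame: the origin (TCP) lies on the centre line of the jaws, within the pads' length; the fingertips stand 14 mm ahead of it and the grasp point (between the pads) lies 5 mm behind it; z points along the fingers, y is the direction in which the jaws open and shut (so a half turn about z gives the same grasp; the last joint's range is limited). The gripper opens to 87 mm and grips with 3 to 60 N. Pads are 19 mm wide; open, the fingers measure 117 mm over their backs; the gripper's body (75 mm by 190 mm) begins 51 mm behind the grasp point.
Start: joints at [1.351, 0.321, -0.07, 1.45, 0.023, 1.371, -0.057], TCP at [0.151, -0.632, 0.237] pointing down, gripper open.
Joint ranges: [-2.86, 2.86], [-0.3, 2.09], [-1.38, 1.24], [0.06, 2.45], [-1.56, 4.7], [0.09, 2.05], [-2.69, 2.69]. Speed limits (rad/s): [2.57, 2.57, 3.14, 3.14, 3.14, 3.14, 3.14].

## Interface

Orientations are given as a rotation vector (axis times angle).
In Python, from bench import ctrl, optics, models gives the robot as it stands. The module is installed in compiled form; this text tells all that it offers.
- The arm moves only by the tool arm_command, never from a script. Its argument "motion" is a list of rows, each a list of 3 entries, a list of its own where there are three numbers: the shift along the tool's x, y, z in mm, then the turn, a rotation vector about the tool's x, y, z in degrees, then the closure, from 0 (fully open) to 1 (shut). In form: [[[x, y, z], [ax, ay, az], claw], ...]. A call has 1 to 8 rows; each row shifts and turns the commanded pose from where the row before left it, along the tool's axes as they then stand; what a row does not reach is not made up. A row lasts 1/12 s, in which the tool goes at most 41.7 mm and 7.16 degrees, less where a joint would pass 70% of its speed; a pose out of reach is approached as far as the arm can. A call with a gripper value outside its range is refused whole. The fingers move at their own pace and stop on an object; "force" is the grip in N (left out, the last holds). Time passes only in rows, so rows that do not move let the fingers close. It gives the time, the measured TCP pose, the force and the opening at its end, in the units of the state.
- ctrl.get_state(): the state, without advancing time (a new reading comes with each control period).
- optics.get_image(name): name is "scene" or "side" or "wrist"; returns (picture, depth): 480x640x3 uint8, blue, green, red; 480x640 float32, m along the optical axis (not along the pixel's ray), 0 where there is no reading.
- optics.camera_model(name): a dict with "fovy" (degrees; the focal length in pixels is half the picture's height over the tangent of half this angle, whatever the lens; pixels are square), "cx", "cy" (the principal point, pixels), "rvec" (rotation vector, rad) and "tvec" (3), from world to camera coordinates, as OpenCV has them; the wrist camera has in their place "mount" (4x4, takes a point from camera to tool coordinates, whose origin is the TCP and whose axes are the flange's). Camera axes: x right, y down, z forward; pixel columns grow to the right and rows downward; lengths in m; the calibration is good to about 2 mm. A picture is of the moment at which its call begins: read the wrist's pose just before it. camera_model takes no time and is no camera call.
- ctrl.close_job(): hands the job in, once; it reports no verdict.
Trained networks look in the newest picture that a camera, given by its name, has taken for a name from the list of things; names that differ only in an ending like _2 or _b are one class to them, and where a whole thing is asked for, a point or a joint stands for the part that bears it (a point fixed in the world has none). Each returns a list of dicts, best first, with "conf" (0 to 1); they miss things now and then, are a little off and sometimes report something else, mostly with a low value. They report only what shows in the picture. A call takes as long as a camera call.
- models.search_frame(camera, target): "location" ([x, y, z] in m, in the coordinates of the camera as it stood for that picture, good to about 4 mm: the middle of the surface that is visible of it).
- models.silhouettes(camera, target): "pixels" (480x640 bool, what is visible of it).
The state is a dict: "time": time; "joint_positions": joint angles; "qd": joint speeds; "joint_torque": joint torques, N m; "position": TCP position; "tool_rot": TCP orientation; "ft_force": force on the tool from outside, world axes, zero at the start; "torque": the same for the moment, N m; "grip_width": opening from 0.0 (shut) to 1.0 (fully open).
Only numpy, scipy, OpenCV 4.12 (cv2) and the standard library are available. Lean on these libraries where they do the work, as an engineer would, in place of code of your own. Each camera call takes 0.05 s, during which the arm holds its last target.

## Working session

There is one attempt and no reset: what is moved stays moved. The work goes in short steps, Python scripts to look and compute and a tool call to move; the robot and the scene stay as the last step left them, time stands still between calls to the robot, and variables do not carry over. Pictures are saved under pics/ and viewed, and the job is handed in when it is done.

Besides the shell and the picture viewer there is one more tool, called after ">>>" by a JSON object that holds its "method" and its "body". arm_command: Moves the arm, as the interface text tells. Its arguments: {"type":"object","properties":{"motion":{"type":"array","items":{"type":"array"}},"force":{"type":"number"}},"required":["motion"]}

```bash
mkdir -p pics; cat > h.py <<'E'
import numpy as np, cv2
from scipy.spatial.transform import Rotation as R
from bench import ctrl, optics, models
def cam(n, st=None):
    m=optics.camera_model(n); f=240/np.tan(np.radians(m['fovy'])/2)
    K=(f,m['cx'],m['cy'])
    if 'mount' in m:
        st=st or ctrl.get_state()
        T=np.eye(4);T[:3,:3]=R.from_rotvec(st['tool_rot']).as_matrix();T[:3,3]=st['position']
        return K,T@np.array(m['mount'])
    Rm=R.from_rotvec(np.array(m['rvec']).ravel()).as_matrix();t=np.array(m['tvec']).ravel()
    T=np.eye(4);T[:3,:3]=Rm.T;T[:3,3]=-Rm.T@t
    return K,T
def px2w(K,T,u,v,d):
    f,cx,cy=K
    p=np.stack([(u-cx)/f*d,(v-cy)/f*d,d],-1)
    return p@T[:3,:3].T+T[:3,3]
def cloud(K,T,dep):
    v,u=np.mgrid[:480,:640]; return px2w(K,T,u.astype(float),v.astype(float),dep.astype(float))
def proj(K,T,p):
    c=(np.asarray(p)-T[:3,3])@T[:3,:3]; return K[0]*c[...,0]/c[...,2]+K[1],K[0]*c[...,1]/c[...,2]+K[2]
def c2w(T,p): return T[:3,:3]@np.array(p)+T[:3,3]
E
python3 - <<'E'
from h import *
np.set_printoptions(precision=4,suppress=True)
st=ctrl.get_state()
print(st)
for n in ['scene','side','wrist']:
    K,T=cam(n,st); im,d=optics.get_image(n); cv2.imwrite(f'pics/{n}0.png',im); np.savez(f'{n}0.npz',im=im,d=d,K=K,T=T)
    print(n,K,optics.camera_model(n),(d>0).mean())
E
```

```text
{'time': 0.0, 'joint_positions': array([ 1.3511,  0.3218, -0.0701,  1.4517,  0.0226,  1.3708, -0.0569]), 'qd': array([-0.0002,  0.0007, -0.0003,  0.0008,  0.0006, -0.0001, -0.0008]), 'joint_torque': array([  0.0001, -49.1291,  -0.4036, -31.2522,  -0.0638,   0.0437,
         0.0002]), 'position': array([ 0.1504, -0.6318,  0.2355]), 'tool_rot': array([-3.1183, -0.3661,  0.0005]), 'ft_force': array([-0.3029,  0.0989,  0.0768]), 'torque': array([ 0.0131, -0.0367, -0.0374]), 'grip_width': 0.9968706083395537}
scene (np.float64(447.4043933878534), 316.28328241636746, 243.581524751178) {'fovy': 56.42066082659511, 'cx': 316.28328241636746, 'cy': 243.581524751178, 'rvec': array([ 0.6527,  2.83  , -0.826 ]), 'tvec': array([ 0.4744, -0.1574,  1.1965])} 0.9958365885416667
side (np.float64(467.8424170151559), 316.54743999470895, 231.5346909789896) {'fovy': 54.31503448294732, 'cx': 316.54743999470895, 'cy': 231.5346909789896, 'rvec': array([ 2.0129, -0.7245,  0.3932]), 'tvec': array([-0.408 ,  0.2563,  0.6807])} 0.9956575520833333
wrist (np.float64(396.11027551654365), 327.7440763988597, 242.51078793226816) {'fovy': 62.422663968163334, 'cx': 327.7440763988597, 'cy': 242.51078793226816, 'mount': array([[-0.    , -0.9665, -0.2567,  0.0696],
       [ 1.    ,  0.0001, -0.0004,  0.0001],
       [ 0.0004, -0.2567,  0.9665, -0.1484],
       [ 0.    ,  0.    ,  0.    ,  1.    ]])} 0.9960221354166666
```

View pics/scene0.png

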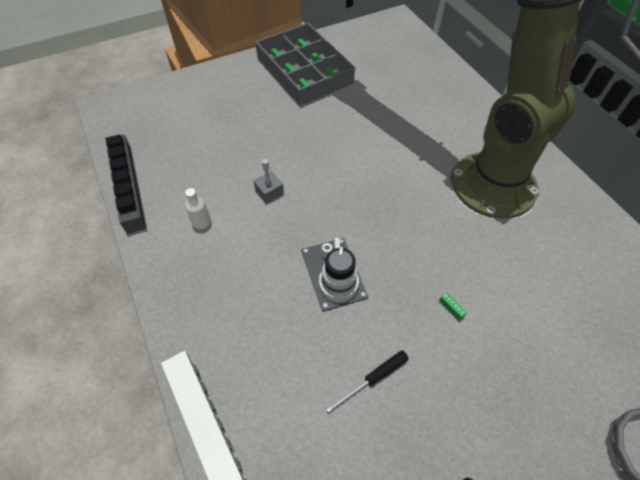

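View pics/side0.png

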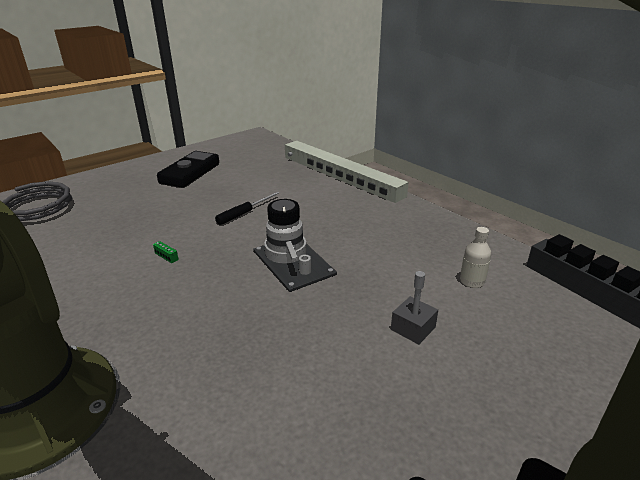

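View pics/wrist0.png

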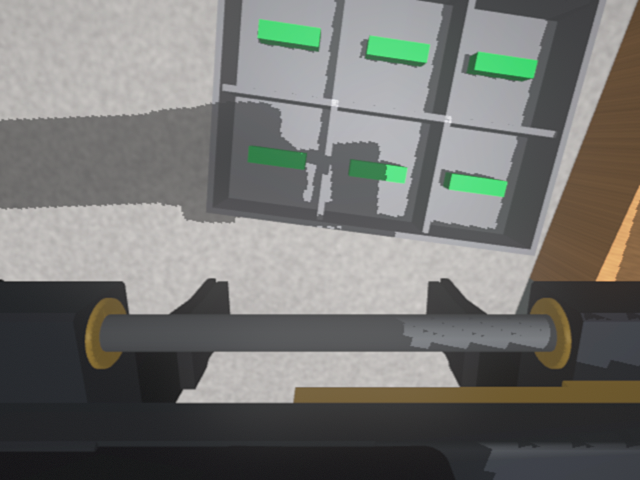

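The scene camera shows the pin and block near (268,180), the holder, canister and cap near (338,268), the bottle at (198,212), the terminal at (453,306) and the screwdriver at (368,380). The side view shows the tube at (305,262) and the pin at (418,290). Next I'll measure these.

```bash
python3 - <<'E'
from h import *
np.set_printoptions(precision=4,suppress=True)
for n in ['scene','side']:
    a=np.load(n+'0.npz');K,T=a['K'],a['T'];P=cloud(K,T,a['d'])
    for t in ['pin_head','pin_block','tube_mouth','jar_arm','cap','cap_rib','jar','holder','cleaner']:
        r=models.search_frame(n,t)
        print(n,t,[(round(x['conf'],2),c2w(T,x['location'])) for x in r[:2]])
    for t in ['pin','cap','pin_block','jar']:
        r=models.silhouettes(n,t)
        if r:
            m=r[0]['pixels']; Q=P[m&(a['d']>0)]
            print('  sil',t,round(r[0]['conf'],2),m.sum(),np.median(Q,0),Q.min(0),Q.max(0))
print(ctrl.get_state()['time'])
E
```

```text
scene pin_head [(0.58, array([ 0.552 , -0.2376,  0.0988]))]
scene pin_block [(0.91, array([ 0.5498, -0.228 ,  0.0399]))]
scene tube_mouth [(0.85, array([0.5269, 0.0649, 0.0089]))]
scene jar_arm [(0.65, array([0.5327, 0.1147, 0.0706]))]
scene cap [(0.75, array([0.5197, 0.0899, 0.1227])), (0.2, array([0.5333, 0.0677, 0.0069]))]
scene cap_rib [(0.85, array([0.5167, 0.0972, 0.1226])), (0.34, array([0.5292, 0.062 , 0.0133]))]
scene jar [(0.72, array([0.5282, 0.1128, 0.0624]))]
scene holder [(0.87, array([0.5316, 0.0676, 0.0079]))]
scene cleaner [(0.84, array([ 0.7379, -0.2115,  0.0716]))]
  sil pin 0.73 645 [0.5283 0.1134 0.0658] [ 0.4506 -0.0009 -0.0012] [0.552  0.126  0.1121]
  sil cap 0.84 823 [0.5177 0.0941 0.121 ] [0.4408 0.0297 0.0016] [0.5462 0.1206 0.1269]
  sil pin_block 0.62 639 [ 0.5542 -0.2274  0.0382] [ 0.5123 -0.3048 -0.0042] [ 0.5824 -0.2079  0.0625]
  sil jar 0.67 651 [0.5296 0.1135 0.066 ] [ 0.4528 -0.0009  0.0014] [0.552  0.1265 0.1102]
side pin_head [(0.76, array([ 0.5419, -0.2453,  0.0965])), (0.63, array([0.5019, 0.0738, 0.1206]))]
side pin_block [(0.83, array([ 0.532
[... 221 characters left out ...]
1213])), (0.7, array([ 0.5396, -0.2442,  0.0947]))]
side cap_rib [(0.88, array([0.5028, 0.0768, 0.1216]))]
side jar [(0.78, array([0.4851, 0.06  , 0.0636])), (0.5, array([ 0.5472, -0.2397,  0.0989]))]
side holder [(0.7, array([0.4808, 0.0239, 0.0029]))]
side cleaner [(0.57, array([ 0.7235, -0.232 ,  0.0605]))]
  sil pin 0.87 342 [ 0.5434 -0.2426  0.089 ] [ 0.538  -0.2488  0.0001] [ 0.6696 -0.163   0.1198]
  sil cap 0.69 740 [0.5031 0.0747 0.1189] [ 0.4789  0.0547 -0.0031] [0.6835 0.3174 0.1268]
  sil pin_block 0.61 1432 [ 0.5299 -0.2492  0.0358] [ 0.5134 -0.2728 -0.0024] [ 0.6203 -0.2087  0.045 ]
  sil jar 0.81 1089 [0.4893 0.0609 0.0619] [ 0.4675 -0.0032 -0.0009] [0.6295 0.2387 0.096 ]
1.45
```

```bash
python3 - <<'E'
from h import *
np.set_printoptions(precision=4,suppress=True)
S={}
for n in ['scene','side']:
    a=np.load(n+'0.npz');K,T=a['K'],a['T'];P=cloud(K,T,a['d'])
    for nm,c,r,z0,z1 in [('captop',(.507,.087),.06,.113,.13),('pinhead',(.545,-.243),.03,.09,.13),('blocktop',(.545,-.243),.06,.033,.047)]:
        m=(np.hypot(P[...,0]-c[0],P[...,1]-c[1])<r)&(P[...,2]>z0)&(P[...,2]<z1)
        Q=P[m]; print(n,nm,m.sum(),Q.mean(0),Q.min(0),Q.max(0))
    c={'scene':(330,265),'side':(290,240)}[n]
    im=a['im'][c[1]-50:c[1]+50,c[0]-66:c[0]+66]; cv2.imwrite(f'pics/{n}crop.png',cv2.resize(im,None,fx=6,fy=6,interpolation=cv2.INTER_CUBIC))
E
```

```text
scene captop 679 [0.5152 0.0896 0.1213] [0.4816 0.0558 0.1131] [0.546  0.1194 0.1269]
scene pinhead 68 [ 0.5494 -0.2384  0.1106] [ 0.5412 -0.2488  0.0909] [ 0.5564 -0.2321  0.1233]
scene blocktop 383 [ 0.5495 -0.2375  0.0401] [ 0.5166 -0.2725  0.033 ] [ 0.5806 -0.2079  0.0452]
side captop 452 [0.5079 0.0825 0.1204] [0.479  0.0547 0.1131] [0.542  0.1196 0.1268]
side pinhead 167 [ 0.5434 -0.2427  0.1083] [ 0.538  -0.2488  0.0922] [ 0.5547 -0.2334  0.1198]
side blocktop 798 [ 0.5425 -0.243   0.0392] [ 0.5141 -0.2721  0.033 ] [ 0.5793 -0.2077  0.0468]
```

View pics/scenecrop.png

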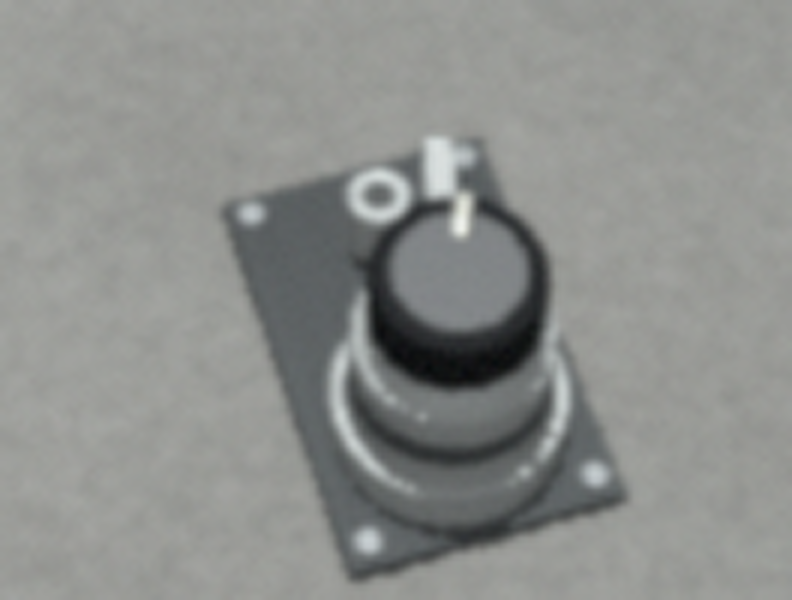

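View pics/sidecrop.png

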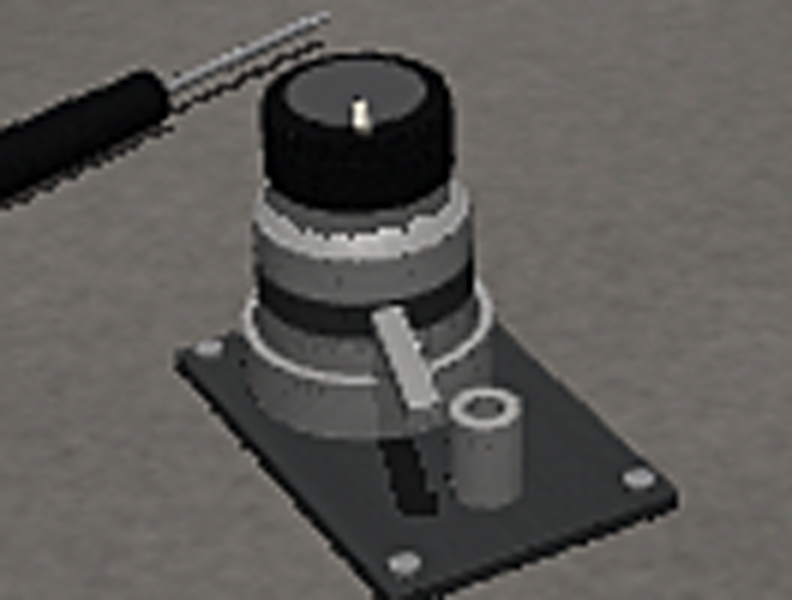

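```bash
cat >> h.py <<'E'
def rayz(K,T,u,v,z):
    d=T[:3,:3]@np.array([(u-K[1])/K[0],(v-K[2])/K[0],1.]); o=T[:3,3]
    return o+d*(z-o[2])/d[2]
E
python3 - <<'E'
from h import *
np.set_printoptions(precision=4,suppress=True)
def z(n,x,y): 
    c={'scene':(264,215),'side':(224,190)}[n]; return c[0]+(x+.5)/6-.5,c[1]+(y+.5)/6-.5
for n,L in [('scene',[('tube',380,195,.042),('cap',462,268,.12),('rib',468,197,.122),('armend',438,140,.058)]),('side',[('tube',487,408,.042),('cap',358,90,.12),('rib',360,130,.120),('armend',424,402,.058)])]:
    a=np.load(n+'0.npz');K,T=a['K'],a['T']
    for nm,x,y,h in L: print(n,nm,rayz(K,T,*z(n,x,y),h))
E
```

```text
scene tube [0.5013 0.0032 0.042 ]
scene cap [0.5121 0.0857 0.12  ]
scene rib [0.4973 0.0618 0.122 ]
scene armend [ 0.4746 -0.0005  0.058 ]
side tube [0.4998 0.0034 0.042 ]
side cap [0.5155 0.0918 0.12  ]
side rib [0.4993 0.0683 0.12  ]
side armend [0.4723 0.0005 0.058 ]
```

```bash
cat >> h.py <<'E'
def plan(pos,yawdeg,n,st=None,down=True):
    """rows from the measured pose to a target with tool z straight down"""
    st=st or ctrl.get_state()
    R0=R.from_rotvec(st['tool_rot']).as_matrix(); p0=np.array(st['position'])
    y=np.radians(yawdeg); R1=np.array([[np.cos(y),np.sin(y),0],[np.sin(y),-np.cos(y),0],[0,0,-1]])
    rv=R.from_matrix(R0.T@R1).as_rotvec()
    step=R.from_rotvec(rv/n); Rc=R.from_matrix(R0)
    for i in range(n):
        d=Rc.inv().apply((np.array(pos)-p0)/n)*1000
        print(i,np.round(d,1),np.round(np.degrees(rv/n),2)); Rc=Rc*step
    print('len/row',np.linalg.norm(np.array(pos)-p0)*1000/n,'yaw now',np.degrees(np.arctan2(R0[1,0],R0[0,0])),'tilt',np.degrees(np.arccos(-R0[2,2])))
E
python3 - <<'E'
from h import *
plan([.5465,-.241,.185],81.5,15)
E
```

```text
0 [ 31.7 -19.3   3.4] [ 0.    0.   -4.54]
1 [ 33.1 -16.7   3.4] [ 0.    0.   -4.54]
2 [ 34.4 -14.    3.4] [ 0.    0.   -4.54]
3 [ 35.4 -11.3   3.4] [ 0.    0.   -4.54]
4 [36.1 -8.4  3.4] [ 0.    0.   -4.54]
5 [36.7 -5.5  3.4] [ 0.    0.   -4.54]
6 [37.  -2.6  3.4] [ 0.    0.   -4.54]
7 [37.1  0.3  3.4] [ 0.    0.   -4.54]
8 [37.   3.3  3.4] [ 0.    0.   -4.54]
9 [36.6  6.2  3.4] [ 0.    0.   -4.54]
10 [36.   9.1  3.4] [ 0.    0.   -4.54]
11 [35.2 11.9  3.4] [ 0.    0.   -4.54]
12 [34.1 14.6  3.4] [ 0.    0.   -4.54]
13 [32.8 17.3  3.4] [ 0.    0.   -4.54]
14 [31.4 19.8  3.4] [ 0.    0.   -4.54]
len/row 37.27086612062244 yaw now 13.399627484836941 tilt 0.006639079803015212
```

>>> {"method": "arm_command", "body": {"motion": [[[32,-19,0],[0,0,-4.5],0],[[33,-17,0],[0,0,-4.5],0],[[34,-14,0],[0,0,-4.5],0],[[35,-11,0],[0,0,-4.5],0],[[36,-8.5,0],[0,0,-4.5],0],[[37,-5.5,3],[0,0,-4.5],0],[[37,-2.5,6],[0,0,-4.5],0],[[37,0,6],[0,0,-4.5],0]]}}

```text
time: 2.12
position: [0.3629, -0.4232, 0.222]
tool_rot: [2.85, 1.317, 0.0]
ft_force: [0.6, 0.3, -0.7]
grip_width: 1.001
```

>>> {"method": "arm_command", "body": {"motion": [[[37,3,6],[0,0,-4.5],0],[[36.5,6,6],[0,0,-4.5],0],[[36,9,6],[0,0,-4.5],0],[[35,12,6],[0,0,-4.5],0],[[34,14.5,6],[0,0,-4.5],0],[[33,17,5],[0,0,-4.5],0],[[31,20,0],[0,0,-4.5],0],[[0,0,0],[0,0,0],0]]}}

```text
time: 2.78
position: [0.5525, -0.2343, 0.1866]
tool_rot: [-2.375, -2.054, -0.01]
ft_force: [0.6, 1.5, 1.0]
grip_width: 0.998
```

```bash
python3 - <<'E'
from h import *
np.set_printoptions(precision=4,suppress=True)
st=ctrl.get_state(); print(st['time'],st['position'],st['tool_rot'],st['joint_positions'],st['qd'])
K,T=cam('wrist',st); im,d=optics.get_image('wrist'); cv2.imwrite('pics/w1.png',im); np.savez('w1.npz',im=im,d=d,K=K,T=T)
P=cloud(K,T,d)
for nm,r,z0,z1 in [('pintop',.03,.112,.125),('block',.06,.033,.047)]:
    m=(np.hypot(P[...,0]-.5465,P[...,1]+.241)<r)&(P[...,2]>z0)&(P[...,2]<z1)
    Q=P[m]; print(nm,m.sum(),Q.mean(0),Q.min(0),Q.max(0))
E
```

```text
2.7833 [ 0.5525 -0.2343  0.1866] [-2.375  -2.0543 -0.0103] [ 0.8128  0.2872 -0.5388  1.6333  0.1466  1.2608  0.103 ] [ 0.0466 -0.0333  0.0686  0.0246  0.0193  0.0309 -0.0068]
pintop 599 [ 0.5523 -0.2494  0.1173] [ 0.5448 -0.2579  0.1122] [ 0.5602 -0.2422  0.1197]
block 4525 [ 0.5474 -0.2385  0.0401] [ 0.5153 -0.2742  0.033 ] [ 0.5793 -0.2097  0.0469]
```

View pics/w1.png

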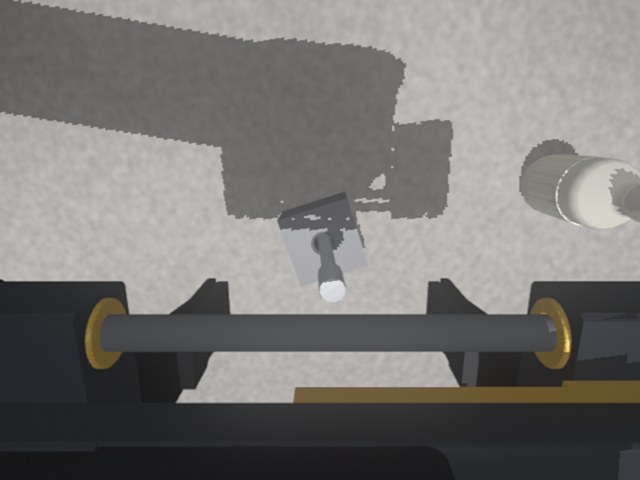

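The pin head is at (332,290), roughly centred between the fingers, and the block is at (322,245). The arm was still settling, so I'll look again.

```bash
cat > pinlook.py <<'E'
from h import *
np.set_printoptions(precision=4,suppress=True)
st=ctrl.get_state(); print(st['time'],st['position'],st['tool_rot'],np.abs(st['qd']).max())
K,T=cam('wrist',st); im,d=optics.get_image('wrist'); cv2.imwrite('pics/w2.png',im); np.savez('w2.npz',im=im,d=d,K=K,T=T)
P=cloud(K,T,d)
for nm,r,z0,z1 in [('pintop',.03,.112,.125),('head',.03,.09,.125),('block',.06,.033,.047)]:
    m=(np.hypot(P[...,0]-.5465,P[...,1]+.241)<r)&(P[...,2]>z0)&(P[...,2]<z1)
    Q=P[m]; print(nm,m.sum(),Q.mean(0),Q.min(0),Q.max(0), 'px',np.argwhere(m).mean(0)[::-1])
for n in ['scene','side']:
    a=np.load(n+'0.npz');K,T=a['K'],a['T']
    c=(267,175) if n=='scene' else (418,300)
    cv2.imwrite(f'pics/{n}pin.png',cv2.resize(a['im'][c[1]-40:c[1]+40,c[0]-40:c[0]+40],None,fx=6,fy=6,interpolation=cv2.INTER_CUBIC))
E
python3 pinlook.py; python3 -c "
import cv2,numpy as np
cv2.imwrite('pics/pp.png',np.hstack([cv2.resize(cv2.imread('pics/%spin.png'%n),(400,400)) for n in('scene','side')]))"
```

```text
2.8333 [ 0.5501 -0.2381  0.1866] [-2.3812 -2.0478 -0.0049] 0.0743895494309453
pintop 604 [ 0.5522 -0.2494  0.1172] [ 0.5445 -0.2583  0.1121] [ 0.5601 -0.2421  0.1197] px [334.8427 280.7848]
head 887 [ 0.552  -0.2475  0.1127] [ 0.5438 -0.2583  0.0926] [ 0.5601 -0.2406  0.1197] px [333.9245 275.3563]
block 4556 [ 0.5474 -0.2385  0.0401] [ 0.5152 -0.2737  0.033 ] [ 0.5793 -0.2096  0.0465] px [324.5182 233.0707]
```

View pics/pp.png

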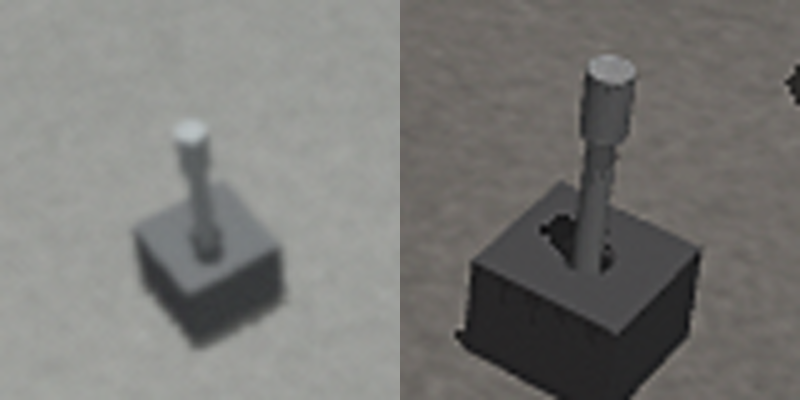

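```bash
python3 - <<'E'
from h import *
for n,u,v in [('scene',264.6,161),('side',419.7,273.6)]:
    a=np.load(n+'0.npz'); print(n,rayz(a['K'],a['T'],u,v,.1175))
for t in ['pin_head','pin']:
    st=ctrl.get_state();K,T=cam('wrist',st); print([(x['conf'],c2w(T,x['location'])) for x in models.search_frame('wrist',t)[:2]])
print(ctrl.get_state()['position'],ctrl.get_state()['tool_rot'])
plan([.551,-.247,.100],81.5,4)
E
```

```text
scene [ 0.54893414 -0.24217216  0.1175    ]
side [ 0.54640465 -0.2404179   0.1175    ]
[(0.78, array([ 0.5514883 , -0.24797223,  0.10633934]))]
[(0.82, array([ 0.54534675, -0.25215448,  0.10661715]))]
[ 0.54642279 -0.24460102  0.18644894] [ 2.39236359e+00  2.03585177e+00 -1.77820979e-03]
0 [-0.4  1.2 21.6] [-0.01  0.01 -0.18]
1 [-0.4  1.2 21.6] [-0.01  0.01 -0.18]
2 [-0.4  1.2 21.6] [-0.01  0.01 -0.18]
3 [-0.4  1.2 21.6] [-0.01  0.01 -0.18]
len/row 21.650816105871336 yaw now 80.79420352968172 tilt 0.06630280441450787
```

```bash
python3 - <<'E'
from h import *
np.set_printoptions(precision=4,suppress=True)
st=ctrl.get_state();K,T=cam('wrist',st);im,d=optics.get_image('wrist');P=cloud(K,T,d)
m=(np.hypot(P[...,0]-.5465,P[...,1]+.241)<.03)&(P[...,2]>.112)&(P[...,2]<.125)
print(st['position'],'wrist',P[m].mean(0),np.argwhere(m).mean(0)); st=ctrl.get_state();print(st['position'],st['qd'])
im,d=optics.get_image('side');K,T=cam('side');P=cloud(K,T,d)
m=(np.hypot(P[...,0]-.5465,P[...,1]+.241)<.03)&(P[...,2]>.09)&(P[...,2]<.121)
print('side',m.sum(),P[m].mean(0),P[m].min(0),P[m].max(0)); print(ctrl.get_state()['position'])
cv2.imwrite('pics/side2.png',cv2.resize(im[240:360,340:500],None,fx=5,fy=5,interpolation=cv2.INTER_CUBIC))
E
```

```text
[ 0.5464 -0.2446  0.1864] wrist [ 0.5522 -0.2495  0.1173] [269.0606 339.7872]
[ 0.5461 -0.2451  0.1865] [ 0.0086 -0.0038  0.0043  0.0017 -0.0031 -0.0008 -0.0009]
side 172 [ 0.5477 -0.2503  0.1075] [ 0.5418 -0.2568  0.0905] [ 0.56   -0.2417  0.119 ]
[ 0.546  -0.2453  0.1866]
```

View pics/side2.png

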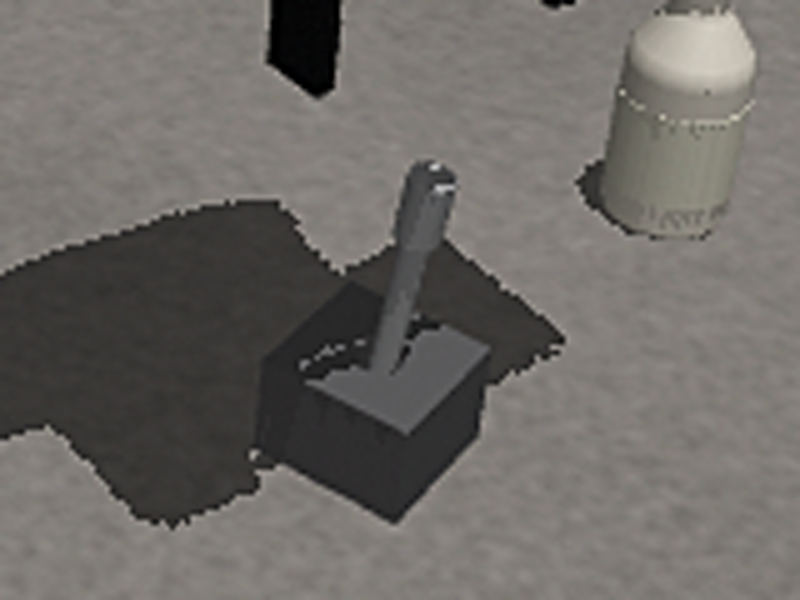

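```bash
python3 - <<'E'
from h import *
np.set_printoptions(precision=4,suppress=True)
im,d=optics.get_image('side');K,T=cam('side');
for n in ['side','wrist']:
    if n=='side': Ps=cloud(K,T,d);To=T
    else:
        a=np.load('w2.npz');Ps=cloud(a['K'],a['T'],a['d']);To=a['T']
    for z0,z1,r in [(.05,.07,5),(.07,.088,5),(.097,.112,8)]:
        m=(np.hypot(Ps[...,0]-.5495,Ps[...,1]+.245)<.025)&(Ps[...,2]>z0)&(Ps[...,2]<z1)
        Q=Ps[m]; dr=To[:2,3]-Q.mean(0)[:2]; dr/=np.linalg.norm(dr)
        print(n,z0,m.sum(),Q.mean(0), 'axis',Q.mean(0)[:2]-dr*.7*r/1000)
st=ctrl.get_state();print(st['position'],st['tool_rot'])
E
```

```text
side 0.05 58 [ 0.546  -0.2459  0.0598] axis [ 0.5488 -0.2438]
side 0.07 53 [ 0.5467 -0.2477  0.0791] axis [ 0.5496 -0.2457]
side 0.097 79 [ 0.5464 -0.2506  0.1043] axis [ 0.551  -0.2474]
wrist 0.05 121 [ 0.5496 -0.2419  0.0604] axis [ 0.5491 -0.2453]
wrist 0.07 110 [ 0.5502 -0.2432  0.0776] axis [ 0.5498 -0.2466]
wrist 0.097 232 [ 0.5516 -0.2435  0.1048] axis [ 0.551  -0.2491]
[ 0.5461 -0.2452  0.1866] [ 2.3937  2.0341 -0.0014]
```

The pin has settled into a lean of about 0.095 rad, with its top at (0.552,-0.2495). I'll tilt the tool to match before gripping.

>>> {"method": "arm_command", "body": {"motion": [[[-0.4,1.2,22],[0,0,0],0],[[-0.4,1.3,22],[0,0,0],0],[[-0.4,1.3,22],[1.7,2.1,0],0],[[0,0,22],[1.7,2.1,0],0],[[0,0,0],[0,0,0],0],[[0,0,0],[0,0,0],0]]}}

```text
time: 3.63
position: [0.5488, -0.2455, 0.0974]
tool_rot: [-2.321, -1.973, -0.024]
ft_force: [-0.0, -0.4, -0.5]
grip_width: 1.003
```

```bash
python3 - <<'E'
from h import *
np.set_printoptions(precision=4,suppress=True)
st=ctrl.get_state();print(st['position'],R.from_rotvec(st['tool_rot']).as_matrix(),st['ft_force'],st['qd'])
E
```

```text
[ 0.5488 -0.2455  0.0974] [[ 0.1629  0.9854 -0.0491]
 [ 0.9839 -0.1586  0.0824]
 [ 0.0734 -0.0617 -0.9954]] [-0.0243 -0.35   -0.5454] [-0.0112 -0.047  -0.0277 -0.0213 -0.0087 -0.0059 -0.0027]
```

>>> {"method": "arm_command", "body": {"motion": [[[-1.5,2,-1],[0,0,0],0],[[0,0,0],[0,0,0],1],[[0,0,0],[0,0,0],1],[[0,0,0],[0,0,0],1],[[0,0,0],[0,0,0],1],[[0,0,0],[0,0,0],1],[[0,0,0],[0,0,0],1],[[0,0,0],[0,0,0],1]], "force": 40}}

```text
time: 4.3
position: [0.5519, -0.2461, 0.0994]
tool_rot: [-2.32, -1.978, -0.026]
ft_force: [0.2, 1.0, -0.6]
grip_width: 0.553
```

```bash
python3 - <<'E'
from h import *
np.set_printoptions(precision=4,suppress=True)
st=ctrl.get_state();print(st['time'],st['position'],R.from_rotvec(st['tool_rot']).as_matrix()[:,2],st['ft_force'],st['grip_width'])
E
```

```text
4.3 [ 0.5519 -0.2461  0.0994] [-0.0469  0.0814 -0.9956] [ 0.238   0.9938 -0.6172] 0.5527379687156522
```

>>> {"method": "arm_command", "body": {"motion": [[[0,0,0],[0,0,0],1],[[0,0,0],[0,0,0],1],[[0,0,0],[0,0,0],1],[[0,0,0],[0,0,0],1],[[0,0,0],[0,0,0],1],[[0,0,0],[0,0,0],1],[[0,0,0],[0,0,0],1],[[0,0,0],[0,0,0],1]], "force": 40}}

```text
time: 4.97
position: [0.552, -0.2461, 0.0993]
tool_rot: [-2.32, -1.978, -0.026]
ft_force: [-0.4, 0.1, -0.0]
grip_width: 0.168
```

```bash
python3 - <<'E'
from h import *
np.set_printoptions(precision=4,suppress=True)
st=ctrl.get_state();print(st['time'],st['position'],R.from_rotvec(st['tool_rot']).as_matrix(),st['ft_force'],st['torque'],st['grip_width'])
E
```

```text
4.9667 [ 0.552  -0.2461  0.0993] [[ 0.1599  0.986  -0.0469]
 [ 0.9844 -0.1558  0.0816]
 [ 0.0731 -0.0592 -0.9956]] [-0.3806  0.0567 -0.0128] [-0.1297 -0.1427  0.0098] 0.1676171242018946
```

>>> {"method": "arm_command", "body": {"motion": [[[0,0,-15],[0,0,0],1],[[0,0,-25],[0,0,0],1],[[0,0,-25],[-1.7,-2.1,0],1],[[0,0,-10],[-1.7,-2.1,0],1],[[0,0,0],[0,0,0],1],[[0,0,0],[0,0,0],1]]}}

```text
time: 5.47
position: [0.5552, -0.2512, 0.1745]
tool_rot: [2.389, 2.039, 0.0]
ft_force: [-0.2, 0.1, -1.0]
grip_width: 0.17
```

```bash
cat > look.py <<'E'
from h import *
import sys
np.set_printoptions(precision=4,suppress=True)
tag=sys.argv[1]
st=ctrl.get_state();print(st['time'],st['position'],R.from_rotvec(st['tool_rot']).as_matrix()[:,2],st['ft_force'],st['grip_width'],np.abs(st['qd']).max())
for n in sys.argv[2:]:
    st=ctrl.get_state()
    K,T=cam(n,st); im,d=optics.get_image(n); np.savez(f'{tag}{n}.npz',im=im,d=d,K=K,T=T); cv2.imwrite(f'pics/{tag}{n}.png',im)
E
python3 look.py l1 wrist side
```

```text
5.4667 [ 0.5552 -0.2512  0.1745] [ 0.0002 -0.0002 -1.    ] [-0.2109  0.0794 -0.9589] 0.17040814429559875 0.03757020599459069
```

View pics/l1wrist.png

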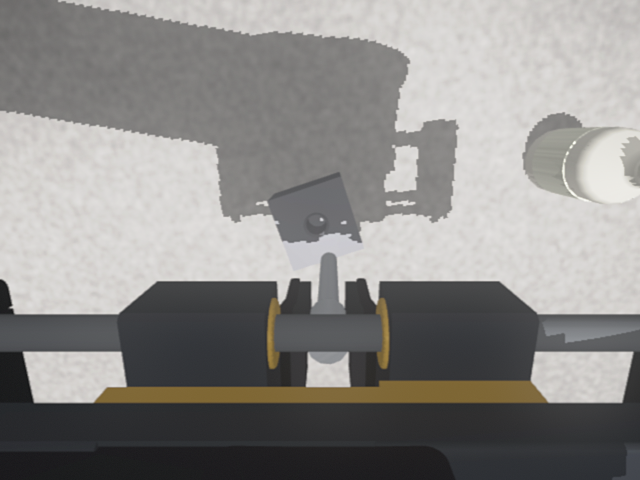

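View pics/l1side.png

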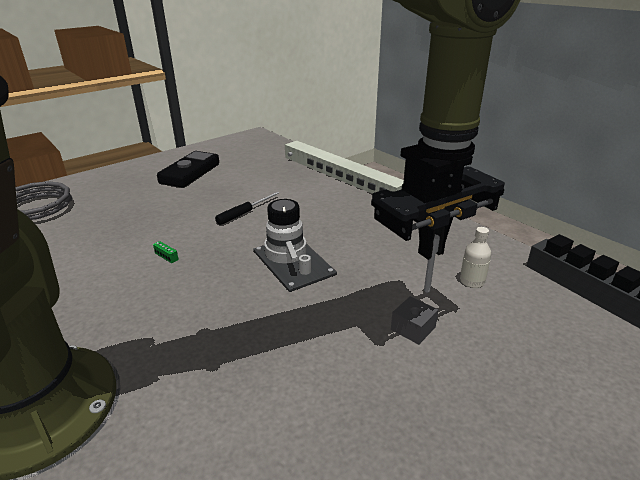

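The pin is held, with its shaft at about (330,280) in the wrist view and hanging clear of the block. Next I'll measure where it sits in the hand.

```bash
cat > shaft.py <<'E'
from h import *
import sys
np.set_printoptions(precision=4,suppress=True)
st=ctrl.get_state();p=st['position'];Rm=R.from_rotvec(st['tool_rot']).as_matrix()
for n in sys.argv[2:]:
    a=np.load(sys.argv[1]+n+'.npz');P=cloud(a['K'],a['T'],a['d'])
    L=(P-p)@Rm; c=(a['T'][:3,3]-p)@Rm
    for z0,z1 in [(.020,.04),(.04,.06),(.06,.08),(.08,.1)]:
        m=(np.hypot(L[...,0],L[...,1])<.018)&(L[...,2]>z0)&(L[...,2]<z1)
        if m.sum()<5: continue
        Q=L[m]; dr=c[:2]-Q.mean(0)[:2]; dr/=np.linalg.norm(dr)
        print(n,z0,m.sum(),'tool mm',(Q.mean(0)[:2]-dr*.0035)*1000,Q.max(0)[2]*1000)
E
python3 shaft.py l1 wrist side; python3 - <<'E'
from h import *
plan([.5005,.003,.174],81.5,7)
E
```

```text
wrist 0.02 290 tool mm [-1.6737  0.5325] 39.91009627392399
wrist 0.04 220 tool mm [-1.6592  0.7407] 59.89906997091946
wrist 0.06 171 tool mm [-1.5015  0.9221] 79.99151903150016
wrist 0.08 15 tool mm [-1.484   1.2227] 82.60902108634171
side 0.02 67 tool mm [-1.1339 -0.7989] 39.79731688162725
side 0.04 67 tool mm [-1.0228 -0.849 ] 59.65975952622286
side 0.06 64 tool mm [-0.9998 -0.7778] 79.76331507156867
side 0.08 14 tool mm [-0.8707 -0.4911] 87.45035511496405
0 [ 34.7 -13.4  -0.1] [-0.02 -0.01 -0.09]
1 [ 34.8 -13.3  -0.1] [-0.02 -0.01 -0.09]
2 [ 34.8 -13.3  -0.2] [-0.02 -0.01 -0.09]
3 [ 34.8 -13.2  -0.2] [-0.02 -0.01 -0.09]
4 [ 34.8 -13.1  -0.2] [-0.02 -0.01 -0.09]
5 [ 34.9 -13.1  -0.2] [-0.02 -0.01 -0.09]
6 [ 34.9 -13.   -0.2] [-0.02 -0.01 -0.09]
len/row 37.232089968464564 yaw now 80.86769234695215 tilt 0.16905207169592631
```

>>> {"method": "arm_command", "body": {"motion": [[[25,-10,0],[0,0,0],1],[[35,-13,0],[0,0,0],1],[[36,-13.5,0],[0,0,-0.6],1],[[36,-13.5,0],[0,0,0],1],[[36,-13.5,0],[0,0,0],1],[[36,-13.5,0],[0,0,0],1],[[25,-10,0],[0,0,0],1],[[15,-6,0],[0,0,0],1]]}}

```text
time: 6.23
position: [0.4987, 0.0072, 0.1728]
tool_rot: [-2.373, -2.053, 0.002]
ft_force: [-0.4, 0.2, 0.2]
grip_width: 0.166
```

>>> {"method": "arm_command", "body": {"motion": [[[0,0,0],[0,0,0],1],[[0,0,0],[0,0,0],1],[[0,0,0],[0,0,0],1]]}}

```text
time: 6.48
position: [0.5003, 0.0018, 0.1732]
tool_rot: [-2.381, -2.048, 0.002]
ft_force: [0.1, -0.8, -1.0]
grip_width: 0.171
```

```bash
python3 look.py l2 wrist side scene; python3 shaft.py l2 wrist side
```

```text
6.4833 [0.5003 0.0018 0.1732] [-0.0017  0.0001 -1.    ] [ 0.1085 -0.7688 -0.9826] 0.17057135272868576 0.010759200173595206
wrist 0.02 307 tool mm [-2.7183 -0.5753] 39.98128423984897
wrist 0.04 228 tool mm [-2.6072 -0.4536] 59.971855277097106
wrist 0.06 169 tool mm [-2.5468 -0.3417] 79.98920807761141
wrist 0.08 34 tool mm [-2.5843 -0.4786] 84.9754029539154
side 0.02 47 tool mm [-2.0871 -1.5639] 39.93483953198937
side 0.04 51 tool mm [-1.6829 -1.4569] 59.79727274897318
side 0.06 48 tool mm [-1.6647 -0.6269] 79.45964845455154
side 0.08 12 tool mm [-1.6165 -1.1123] 86.62484346883099
```

View pics/l2wrist.png

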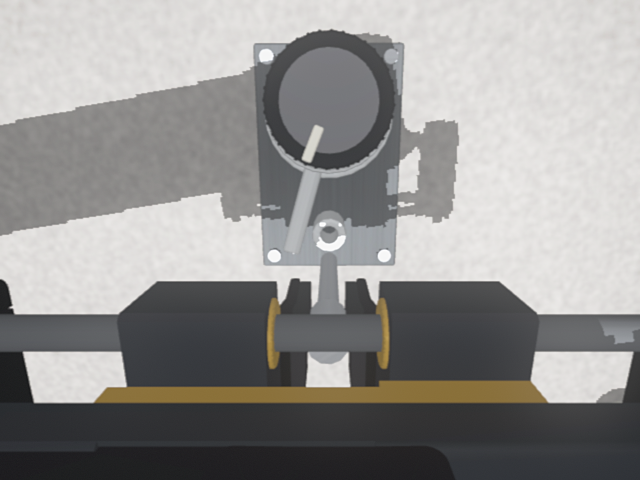

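View pics/l2side.png

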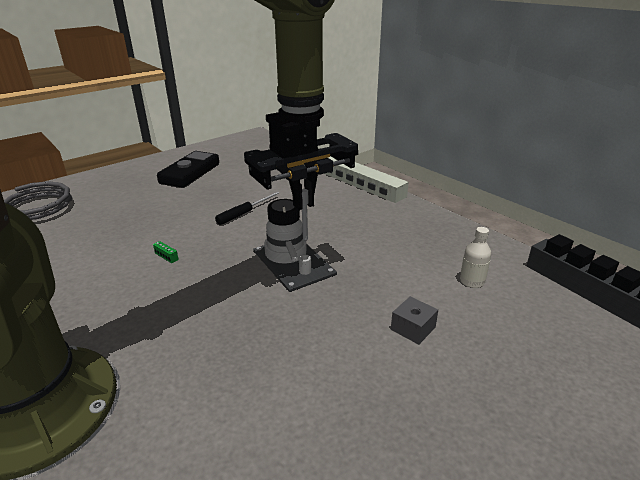

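```bash
python3 - <<'E'
from h import *
np.set_printoptions(precision=4,suppress=True)
a=np.load('l2wrist.npz');K,T,d=a['K'],a['T'],a['d'];P=cloud(K,T,d)
st=ctrl.get_state();p=st['position'];Rm=R.from_rotvec(st['tool_rot']).as_matrix()
# ring: fit to rim px
L=(P-p)@Rm
m=(np.hypot(P[...,0]-.5,P[...,1]-.003)<.025)&(np.abs(P[...,2]-.042)<.005)
Q=P[m];print('rim',m.sum(),Q.mean(0),Q.min(0),Q.max(0))
def fit(Q,r):
    from scipy.optimize import least_squares
    return least_squares(lambda c:np.hypot(Q[:,0]-c[0],Q[:,1]-c[1])-r,Q.mean(0)[:2],loss='soft_l1',f_scale=.001).x
w=rayz(K,T,329.5,234,.042);print('tube px ray',w,'tool',(w-p)@Rm*1000)
m=(np.hypot(P[...,0]-.512,P[...,1]-.087)<.05)&(np.abs(P[...,2]-.12)<.004)
Q=P[m];print('captop',m.sum(),Q.mean(0),(Q.min(0)+Q.max(0))/2,Q.max(0)-Q.min(0))
for nm,u,v,z in [('cap c',328.5,100,.12),('rib out',308,160,.122),('rib in',319,128,.122),('arm end',293,250,.058),('arm root',308,180,.058)]:
    print(nm,rayz(K,T,u,v,z))
for (x,y),z in [((274.5,256.5),.01),((384.5,256),.01),((266,56),.01),((391,57),.01)]: print('screw',rayz(K,T,x,y,z))
im=a['im'];cv2.imwrite('pics/l2c.png',cv2.resize(im[190:290,270:390],None,fx=6,fy=6,interpolation=cv2.INTER_CUBIC))
for n,c in [('side',(305,262)),('scene',(330,245))]:
    b=np.load('l2'+n+'.npz')['im'][c[1]-40:c[1]+40,c[0]-50:c[0]+50];cv2.imwrite(f'pics/l2{n}c.png',cv2.resize(b,None,fx=7,fy=7,interpolation=cv2.INTER_CUBIC))
E
```

```text
rim 669 [0.5005 0.0039 0.0417] [ 0.4881 -0.0087  0.0371] [0.5126 0.0155 0.0437]
tube px ray [0.5012 0.0036 0.042 ] tool [  1.872    0.6222 131.5406]
captop 14059 [0.5134 0.0884 0.1213] [0.5129 0.0872 0.1204] [0.0643 0.0646 0.0072]
cap c [0.5132 0.088  0.12  ]
rib out [0.499  0.0616 0.122 ]
rib in [0.5067 0.0758 0.122 ]
arm end [ 0.4751 -0.      0.058 ]
arm root [0.4932 0.0459 0.058 ]
screw [ 0.4527 -0.0162  0.01  ]
screw [ 0.5421 -0.0292  0.01  ]
screw [0.4745 0.1338 0.01  ]
screw [0.5638 0.1196 0.01  ]
```

View pics/l2c.png

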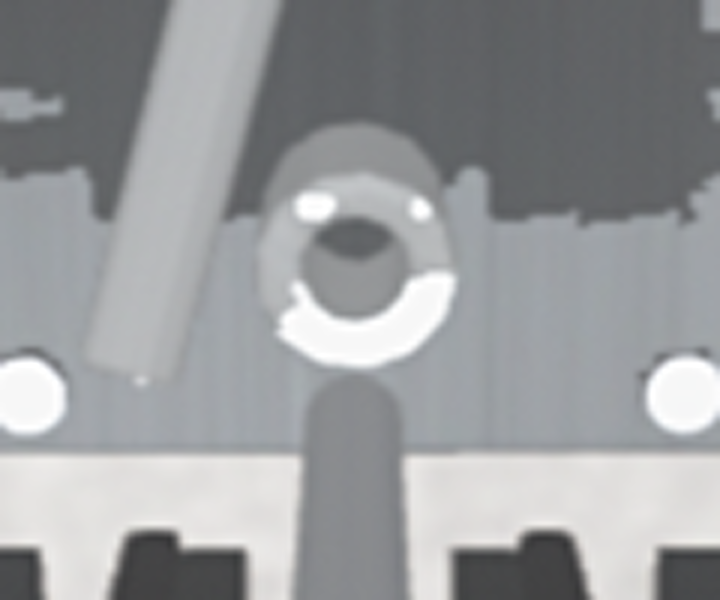

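View pics/l2sidec.png

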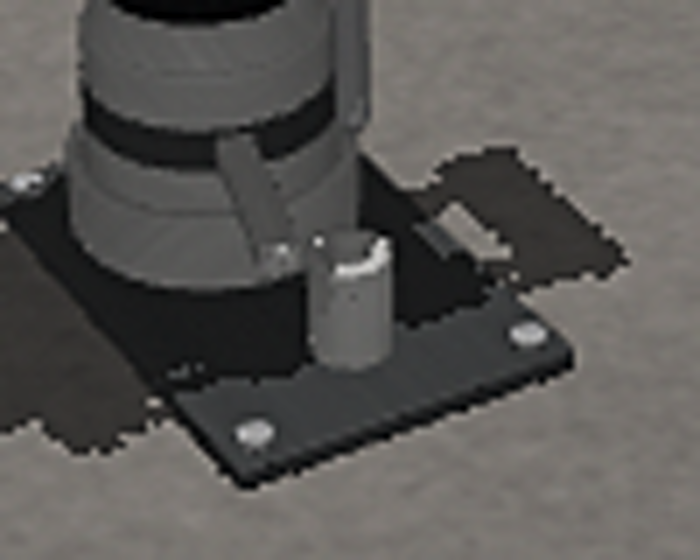

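View pics/l2scenec.png

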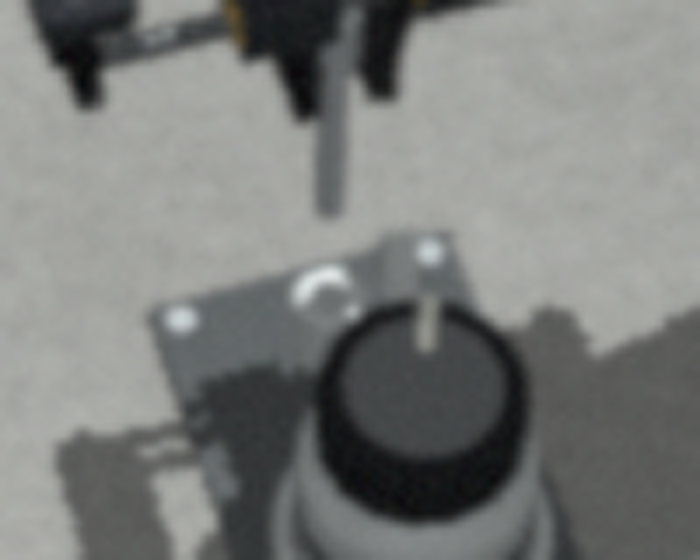

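>>> {"method": "arm_command", "body": {"motion": [[[2,0.5,10],[0,0,0],1],[[2,0.4,15],[0,0,0],1],[[0,0,8],[0,0,0],1],[[0,0,0],[0,0,0],1],[[0,0,0],[0,0,0],1]]}}

```text
time: 7.05
position: [0.5013, 0.0071, 0.1403]
tool_rot: [-2.379, -2.049, 0.002]
ft_force: [-0.1, -0.7, -1.0]
grip_width: 0.167
```

```bash
python3 look.py l3 wrist side scene; python3 shaft.py l3 wrist side; python3 - <<'E'
from h import *
o=[]
for n,c in [('wrist',(329,240)),('side',(305,262)),('scene',(330,245))]:
    b=np.load('l3'+n+'.npz')['im'][c[1]-40:c[1]+40,c[0]-22:c[0]+22];o.append(cv2.resize(b,None,fx=6,fy=6,interpolation=cv2.INTER_CUBIC))
cv2.imwrite('pics/l3c.png',np.hstack(o))
E
```

```text
7.05 [0.5013 0.0071 0.1403] [-0.0017  0.0004 -1.    ] [-0.1096 -0.6867 -0.9977] 0.16674144868041646 0.023215060339243757
wrist 0.02 305 tool mm [-2.9334 -1.4441] 39.98081177240748
wrist 0.04 227 tool mm [-2.8544 -1.3059] 59.9282668439128
wrist 0.06 179 tool mm [-2.7166 -1.3729] 79.90846396096484
wrist 0.08 457 tool mm [-4.6595 -2.0797] 99.99357707992527
side 0.02 48 tool mm [-1.1546 -1.7437] 39.86538203748304
side 0.04 45 tool mm [-1.592  -1.3056] 59.89023303493803
side 0.06 44 tool mm [-1.7886 -1.5959] 79.54809993181313
side 0.08 48 tool mm [-1.268  -0.6443] 99.99988912433751
```

View pics/l3c.png

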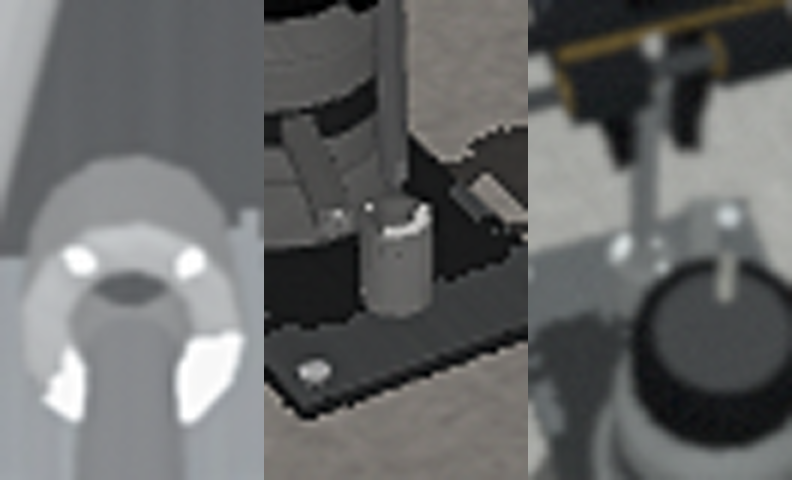

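>>> {"method": "arm_command", "body": {"motion": [[[-1.2,0.6,4],[0,0,0],1],[[0,0,6],[0,0,0],1],[[0,0,7],[0,0,0],1],[[0,0,7],[0,0,0],1],[[0,0,7],[0,0,0],1],[[0,0,5],[0,0,0],1],[[0,0,0],[0,0,0],1]]}}

```text
time: 7.78
position: [0.5012, 0.006, 0.1034]
tool_rot: [-2.378, -2.05, 0.003]
ft_force: [0.0, -0.3, -0.8]
grip_width: 0.171
```

>>> {"method": "arm_command", "body": {"motion": [[[0,0,2],[0,0,0],1],[[0,0,2],[0,0,0],1],[[0,0,2],[0,0,0],1],[[0,0,0],[0,0,0],1]]}}

```text
time: 8.12
position: [0.5022, 0.006, 0.0988]
tool_rot: [-2.38, -2.051, 0.0]
ft_force: [-0.0, -0.2, -0.4]
grip_width: 0.168
```

>>> {"method": "arm_command", "body": {"motion": [[[0,0,1.5],[0,0,0],1],[[0,0,1.5],[0,0,0],1],[[0,0,1.5],[0,0,0],1],[[0,0,0],[0,0,0],1]]}}

```text
time: 8.45
position: [0.5036, 0.0062, 0.0967]
tool_rot: [2.378, 2.049, 0.002]
ft_force: [-3.0, -0.0, 13.1]
grip_width: 0.167
```

>>> {"method": "arm_command", "body": {"motion": [[[0,0,-1],[0,0,0],0],[[0,0,0],[0,0,0],0],[[0,0,0],[0,0,0],0],[[0,0,0],[0,0,0],0],[[0,0,-15],[0,0,0],0],[[0,0,-30],[0,0,0],0],[[0,0,-25],[0,0,2],0],[[0,0,0],[0,0,2],0]]}}

```text
time: 9.12
position: [0.5053, 0.0063, 0.1701]
tool_rot: [2.447, 1.961, 0.008]
ft_force: [0.6, -0.3, 0.6]
grip_width: 0.689
```

```bash
python3 look.py l4 wrist side; python3 - <<'E'
from h import *
np.set_printoptions(precision=4,suppress=True)
for n in ['wrist','side']:
    a=np.load('l4'+n+'.npz');P=cloud(a['K'],a['T'],a['d'])
    m=(np.hypot(P[...,0]-.5007,P[...,1]-.0034)<.025)&(P[...,2]>.09)&(P[...,2]<.135)
    t=m&(P[...,2]>.11)
    print(n,m.sum(),P[m].max(0),'top',P[t].mean(0),(P[t].max(0)+P[t].min(0))/2)
E
```

```text
9.1167 [0.5053 0.0063 0.1701] [ 0.0077 -0.0009 -1.    ] [ 0.5765 -0.283   0.6378] 0.6893154504582956 0.43572483778994275
wrist 966 [0.5022 0.0121 0.1183] top [0.4928 0.0048 0.1154] [0.4925 0.0041 0.1142]
side 118 [0.5012 0.0129 0.1179] top [0.4902 0.0036 0.1143] [0.4908 0.0047 0.114 ]
```

View pics/l4wrist.png

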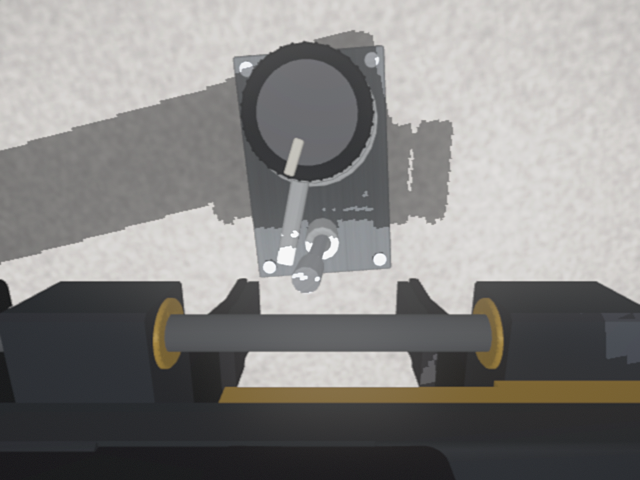

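View pics/l4side.png

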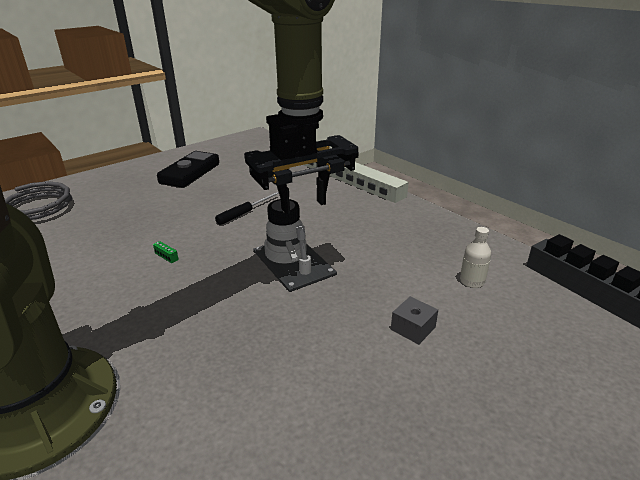

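The pin stands home in the tube: its top is at z≈0.117 and it leans towards the arm at (307,280). Next I'll go over the cap.

```bash
python3 - <<'E'
from h import *
np.set_printoptions(precision=4,suppress=True)
print(ctrl.get_state()['position'],ctrl.get_state()['joint_positions'])
plan([.5133,.0880,.165],62,4)
a=np.load('l4wrist.npz');K,T,d=a['K'],a['T'],a['d'];P=cloud(K,T,d)
m=(np.hypot(P[...,0]-.512,P[...,1]-.087)<.05)&(np.abs(P[...,2]-.12)<.004)
Q=P[m];print('captop',m.sum(),Q.mean(0),(Q.min(0)+Q.max(0))/2,Q.max(0)-Q.min(0))
E
```

```text
[0.5029 0.0059 0.1664] [ 0.6078  0.0994 -0.7028  1.8818  0.0703  1.1828 -0.3377]
0 [20.6 -1.9  0.3] [ 0.03 -0.    3.87]
1 [20.4 -3.3  0.3] [ 0.03 -0.    3.87]
2 [20.2 -4.7  0.3] [ 0.03 -0.    3.87]
3 [19.8 -6.   0.3] [ 0.03 -0.    3.87]
len/row 20.701932606360256 yaw now 77.47574301462889 tilt 0.12202271553931679
captop 14192 [0.5135 0.0885 0.1213] [0.5129 0.0873 0.1202] [0.0644 0.0648 0.0076]
```

>>> {"method": "arm_command", "body": {"motion": [[[20.5,-2,0],[0,0,3.9],0],[[20.5,-3,0],[0,0,3.9],0],[[20,-4.5,0],[0,0,3.9],0],[[20,-6,0],[0,0,3.9],0],[[0,0,0],[0,0,0],0],[[0,0,0],[0,0,0],0],[[0,0,0],[0,0,0],0]]}}

```text
time: 9.8
position: [0.5124, 0.0871, 0.1644]
tool_rot: [-2.693, -1.617, 0.003]
ft_force: [-0.3, -0.7, -0.3]
grip_width: 1.002
```

```bash
python3 look.py l5 wrist; python3 - <<'E'
from h import *
np.set_printoptions(precision=4,suppress=True)
print(ctrl.get_state()['joint_positions'])
plan([.5131,.0877,.109],62,3)
a=np.load('l5wrist.npz');K,T,d=a['K'],a['T'],a['d'];P=cloud(K,T,d)
m=(np.hypot(P[...,0]-.512,P[...,1]-.087)<.05)&(np.abs(P[...,2]-.12)<.004)
Q=P[m];print('captop',m.sum(),Q.mean(0),(Q.min(0)+Q.max(0))/2,Q.max(0)-Q.min(0))
E
```

```text
9.8 [0.5124 0.0871 0.1644] [-0.0021 -0.0008 -1.    ] [-0.2904 -0.7354 -0.348 ] 1.0024413247826722 0.013561722660209257
[ 0.4748  0.1538 -0.746   1.8418  0.1125  1.1905 -0.7982]
0 [ 0.4 -0.  18.5] [-0.02  0.03 -0.04]
1 [ 0.4 -0.  18.5] [-0.02  0.03 -0.04]
2 [ 0.4 -0.  18.5] [-0.02  0.03 -0.04]
len/row 18.550214131325742 yaw now 61.88431519324883 tilt 0.10622875213501975
captop 10135 [0.5154 0.0918 0.1212] [0.5131 0.0887 0.12  ] [0.0646 0.0622 0.008 ]
```

View pics/l5wrist.png

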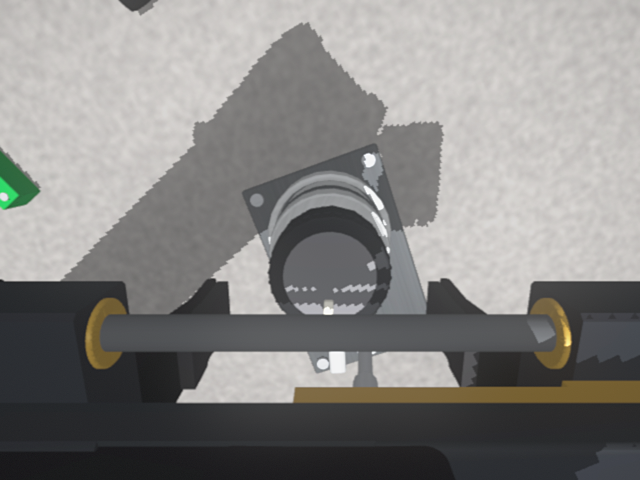

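The cap is centred between the fingers at about (330,275), and the pin and arm are below at (365,370) and (337,360). I'll descend onto the cap.

>>> {"method": "arm_command", "body": {"motion": [[[0.6,0,18],[0,0,0],0],[[0.6,0,18],[0,0,0],0],[[0,0,15],[0,0,0],0],[[0,0,4],[0,0,0],0],[[0,0,0],[0,0,0],1],[[0,0,0],[0,0,0],1],[[0,0,0],[0,0,0],1],[[0,0,0],[0,0,0],1]], "force": 60}}

```text
time: 10.52
position: [0.5145, 0.0889, 0.1115]
tool_rot: [2.694, 1.615, 0.002]
ft_force: [0.6, 0.2, -0.6]
grip_width: 0.779
```

>>> {"method": "arm_command", "body": {"motion": [[[0,0,0],[0,0,0],1],[[0,0,0],[0,0,0],1],[[0,0,0],[0,0,0],1],[[0,0,0],[0,0,0],1],[[0,0,0],[0,0,0],1],[[0,0,0],[0,0,0],1]]}}

```text
time: 11.02
position: [0.5145, 0.0889, 0.1114]
tool_rot: [2.693, 1.615, 0.002]
ft_force: [-0.0, -0.5, 5.4]
grip_width: 0.732
```

```bash
cat > s.py <<'E'
from h import *
np.set_printoptions(precision=4,suppress=True)
st=ctrl.get_state();Rm=R.from_rotvec(st['tool_rot']).as_matrix()
print(st['time'],st['position'],'yaw',np.degrees(np.arctan2(Rm[1,0],Rm[0,0])),Rm[:,2],st['ft_force'],st['torque'],st['grip_width'],'j',st['joint_positions'])
E
python3 s.py
```

```text
11.0167 [0.5145 0.0889 0.1114] yaw 61.8938941340465 [ 0.0017 -0.0005 -1.    ] [-0.0096 -0.5445  5.4027] [-0.2328 -0.0186  0.0396] 0.731593022134865 j [ 0.4499  0.2192 -0.7388  1.8966  0.1673  1.0861 -0.8458]
```

>>> {"method": "arm_command", "body": {"motion": [[[0,0,0],[0,0,-4],1],[[0,0,0],[0,0,-4],1],[[0,0,0],[0,0,-4],1],[[0,0,0],[0,0,-4],1],[[0,0,0],[0,0,-4],1],[[0,0,0],[0,0,0],1]]}}

```text
time: 11.52
position: [0.5141, 0.0894, 0.1114]
tool_rot: [2.37, 2.062, 0.001]
ft_force: [-0.8, 0.4, 6.4]
grip_width: 0.726
```

```bash
python3 s.py; python3 look.py l6 side scene;python3 - <<'E'
from h import *
o=[]
for n,c in [('side',(290,240)),('scene',(330,265))]:
    b=np.load('l6'+n+'.npz')['im'][c[1]-50:c[1]+50,c[0]-50:c[0]+50];o.append(cv2.resize(b,None,fx=4,fy=4,interpolation=cv2.INTER_CUBIC))
cv2.imwrite('pics/l6c.png',np.hstack(o))
E
```

```text
11.5167 [0.5141 0.0894 0.1114] yaw 82.04133766991926 [ 0.0009  0.0003 -1.    ] [-0.7803  0.4339  6.4394] [-0.0311  0.1619 -0.0349] 0.7260889414988425 j [ 0.49    0.2286 -0.7855  1.8955  0.1818  1.089  -0.5061]
11.5167 [0.5141 0.0894 0.1114] [ 0.0009  0.0003 -1.    ] [-0.7803  0.4339  6.4394] 0.7260889414988425 0.07313478246468738
```

View pics/l6c.png

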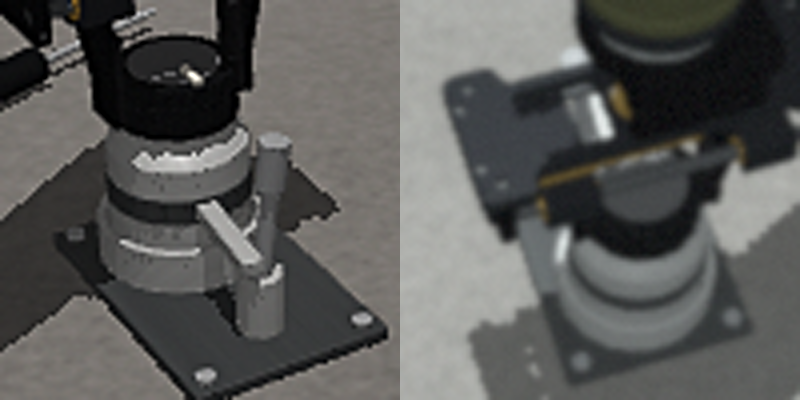

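```bash
cat > ang.py <<'E'
from h import *
def ang(n,arm,rib=None,c=(.5133,.0880)):
    K,T=cam(n)
    a=rayz(K,T,*arm,.058); aa=np.degrees(np.arctan2(a[1]-c[1],a[0]-c[0])); print('arm',a,aa,np.hypot(a[1]-c[1],a[0]-c[0]))
    if rib:
        r=rayz(K,T,*rib,.122); ra=np.degrees(np.arctan2(r[1]-c[1],r[0]-c[0])); print('rib',r,ra,'cap angle rad',np.radians((ra-aa+180)%360-180))
E
python3 - <<'E'
from ang import *
ang('side',(302,256),(288.9,209.2))
E
```

```text
arm [ 0.48494372 -0.00756987  0.058     ] -106.52600768238342 0.0996879056682831
rib [0.51037373 0.06525226 0.122     ] -97.33026986404592 cap angle rad 0.16049590208014966
```

>>> {"method": "arm_command", "body": {"motion": [[[0,0,0],[0,0,-4],1],[[0,0,0],[0,0,-4],1],[[0,0,0],[0,0,-4],1],[[0,0,0],[0,0,-4],1],[[0,0,0],[0,0,-4],1],[[0,0,0],[0,0,-4],1],[[0,0,0],[0,0,-2],1]]}}

```text
time: 12.2
position: [0.5139, 0.0895, 0.1115]
tool_rot: [1.846, 2.542, 0.001]
ft_force: [-3.2, -0.4, 8.9]
grip_width: 0.728
```

```bash
python3 s.py; python3 look.py l7 side;python3 - <<'E'
from h import *
o=[]
for n,c in [('side',(290,240))]:
    b=np.load('l7'+n+'.npz')['im'][c[1]-50:c[1]+50,c[0]-50:c[0]+50];o.append(cv2.resize(b,None,fx=6,fy=6,interpolation=cv2.INTER_CUBIC))
cv2.imwrite('pics/l7c.png',np.hstack(o))
E
```

```text
12.2 [0.5139 0.0895 0.1115] yaw 108.02058354384711 [ 0.0003  0.0003 -1.    ] [-3.2044 -0.3547  8.851 ] [-0.0081  0.3634 -0.3958] 0.7281640105029236 j [ 0.5443  0.2429 -0.8493  1.8939  0.2045  1.0937 -0.0706]
12.2 [0.5139 0.0895 0.1115] [ 0.0003  0.0003 -1.    ] [-3.2044 -0.3547  8.851 ] 0.7281640105029236 0.3539822119810818
```

View pics/l7c.png

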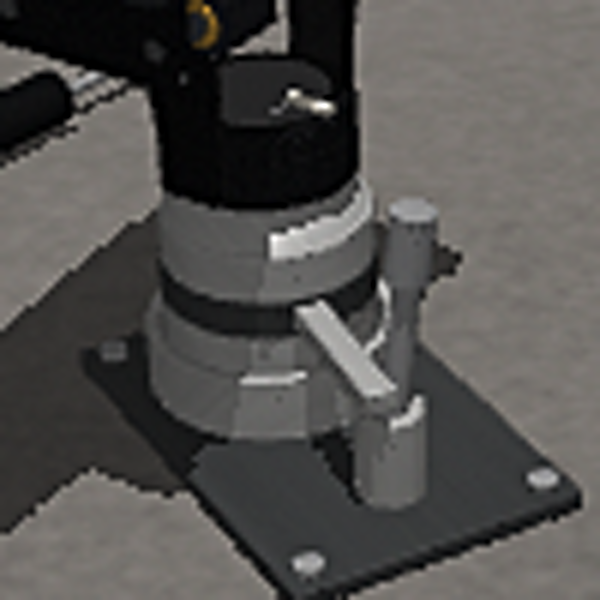

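```bash
python3 - <<'E'
from ang import *
ang('side',(303.2,255.2),(295,207.7))
ang('side',(303.2,255.2),(294.7,207.5),(.5137,.0890))
E
python3 s.py
```

```text
arm [ 0.48841542 -0.00688564  0.058     ] -104.69536904655557 0.09809448072718217
rib [0.52347391 0.06239769 0.122     ] -68.32799938771456 cap angle rad 0.6347303408366629
arm [ 0.48841542 -0.00688564  0.058     ] -104.7723514994864 0.09916333039993645
rib [0.52352581 0.06346971 0.122     ] -68.94984433581817 cap angle rad 0.6252206963252659
12.25 [0.5139 0.0895 0.1116] yaw 108.08321535696508 [ 0.0003  0.0002 -1.    ] [-2.8695  0.0551  8.5466] [-0.0124  0.3768 -0.0111] 0.7266884734393825 j [ 0.5443  0.2429 -0.8495  1.8939  0.2046  1.0938 -0.0697]
```

>>> {"method": "arm_command", "body": {"motion": [[[0,0,0],[0,0,-3],1],[[0,0,0],[0,0,-3],1],[[0,0,0],[0,0,-3],1],[[0,0,0],[0,0,0],1],[[0,0,0],[0,0,0],1]]}}

```text
time: 12.67
position: [0.514, 0.0896, 0.1122]
tool_rot: [1.643, 2.677, -0.0]
ft_force: [-3.2, -0.4, 13.5]
grip_width: 0.726
```

```bash
python3 s.py
```

```text
12.6667 [0.514  0.0896 0.1122] yaw 116.9360505622889 [ 0.0006 -0.0004 -1.    ] [-3.2445 -0.4426 13.4802] [-0.1266  0.6726  0.1122] 0.7256349324088541 j [ 0.5636  0.2481 -0.8729  1.8926  0.2137  1.0966  0.0774]
```

>>> {"method": "arm_command", "body": {"motion": [[[0,0,0],[0,0,-3],1],[[0,0,0],[0,0,-3],1],[[0,0,0],[0,0,-2],1],[[0,0,0],[0,0,0],1],[[0,0,0],[0,0,0],1]]}}

```text
time: 13.08
position: [0.5142, 0.0898, 0.113]
tool_rot: [1.452, 2.785, -0.0]
ft_force: [-6.4, -0.6, 18.7]
grip_width: 0.733
```

```bash
python3 s.py; python3 look.py l8 side;python3 - <<'E'
from h import *
o=[]
for n,c in [('side',(290,240))]:
    b=np.load('l8'+n+'.npz')['im'][c[1]-50:c[1]+50,c[0]-50:c[0]+50];o.append(cv2.resize(b,None,fx=6,fy=6,interpolation=cv2.INTER_CUBIC))
cv2.imwrite('pics/l8c.png',np.hstack(o))
E
```

```text
13.0833 [0.5142 0.0898 0.113 ] yaw 124.92727118761384 [ 0.001  -0.0006 -1.    ] [-6.4021 -0.6195 18.6653] [-0.1737  1.1366  0.0719] 0.7330650906240742 j [ 0.5814  0.253  -0.8947  1.891   0.2219  1.0996  0.2102]
13.0833 [0.5142 0.0898 0.113 ] [ 0.001  -0.0006 -1.    ] [-6.4021 -0.6195 18.6653] 0.7330650906240742 0.002929107169756161
```

View pics/l8c.png

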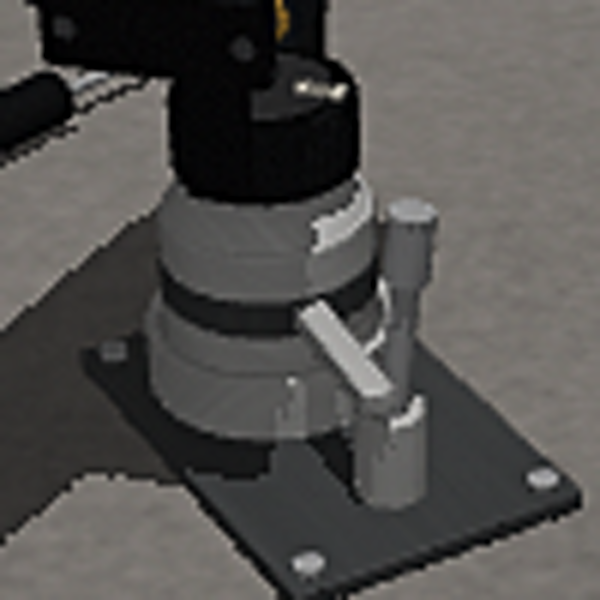

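```bash
python3 - <<'E'
from ang import *
for z in (.122,.126):
    K,T=cam('side');r=rayz(K,T,297,205.4,z);print(r,np.degrees(np.arctan2(r[1]-.0885,r[0]-.5135)),np.hypot(r[1]-.0885,r[0]-.5135))
ang('side',(303.2,255.2))
a=np.load('l8side.npz')
P=cloud(a['K'],a['T'],a['d']);m=(np.hypot(P[...,0]-.517,P[...,1]-.07)<.015)&(P[...,2]>.1);print(np.percentile(P[m][:,2],[50,80,95]))
a=np.load('l6side.npz')
P=cloud(a['K'],a['T'],a['d']);m=(np.hypot(P[...,0]-.517,P[...,1]-.07)<.015)&(P[...,2]>.1);print(np.percentile(P[m][:,2],[50,80,95]))
E
```

```text
[0.53249303 0.06764531 0.122     ] -47.67486778701192 0.02820732604964535
[0.52803156 0.06153938 0.126     ] -61.67568893948473 0.030627459094105528
arm [ 0.48841542 -0.00688564  0.058     ] -104.69536904655557 0.09809448072718217
[0.28245324 0.36964819 0.41037177]
[0.22944339 0.32668333 0.39654802]
```

>>> {"method": "arm_command", "body": {"motion": [[[0,0,-1],[0,0,0],1],[[0,0,0],[0,0,0],1],[[0,0,0],[0,0,0],1]]}}

```text
time: 13.38
position: [0.5142, 0.0898, 0.1137]
tool_rot: [1.452, 2.785, -0.0]
ft_force: [-5.1, -0.9, 16.4]
grip_width: 0.73
```

```bash
python3 s.py
```

```text
13.3833 [0.5142 0.0898 0.1137] yaw 124.92388570341268 [ 0.001  -0.0005 -1.    ] [-5.1427 -0.8806 16.3696] [-0.1455  0.9662  0.0123] 0.7300751295571501 j [ 0.5819  0.2518 -0.8949  1.8904  0.2207  1.1008  0.2111]
```

>>> {"method": "arm_command", "body": {"motion": [[[0.3,-0.4,-1.5],[0,0,0],1],[[0,0,-1.5],[0,0,0],1],[[0,0,-1.5],[0,0,0],1],[[0,0,0],[0,0,0],1],[[0,0,0],[0,0,0],1]]}}

```text
time: 13.8
position: [0.5127, 0.0889, 0.1155]
tool_rot: [-1.453, -2.784, 0.001]
ft_force: [0.7, -1.1, -0.7]
grip_width: 0.725
```

```bash
python3 s.py
```

```text
13.8 [0.5127 0.0889 0.1155] yaw 124.89035945456308 [-0.001  -0.0001 -1.    ] [ 0.7062 -1.1097 -0.7083] [-0.0149 -0.1384 -0.0289] 0.7249214599414585 j [ 0.586   0.2469 -0.8959  1.8908  0.215   1.105   0.2162]
```

>>> {"method": "arm_command", "body": {"motion": [[[0,0,-3],[0,0,0],1],[[0,0,-5],[0,0,0],1],[[0,0,-6],[0,0,0],1],[[0,0,-6],[0,0,0],1],[[0,0,-3],[0,0,0],1],[[0,0,0],[0,0,0],1],[[0,0,0],[0,0,0],1]]}}

```text
time: 14.38
position: [0.5133, 0.089, 0.1393]
tool_rot: [1.453, 2.785, 0.0]
ft_force: [-0.4, 0.5, -0.8]
grip_width: 0.725
```

```bash
python3 s.py; python3 look.py l9 side scene;python3 - <<'E'
from h import *
o=[]
for n,c in [('side',(290,235)),('scene',(330,265))]:
    b=np.load('l9'+n+'.npz')['im'][c[1]-50:c[1]+50,c[0]-50:c[0]+50];o.append(cv2.resize(b,None,fx=4,fy=4,interpolation=cv2.INTER_CUBIC))
cv2.imwrite('pics/l9c.png',np.hstack(o))
E
```

```text
14.3833 [0.5133 0.089  0.1393] yaw 124.88955058131677 [ 0.0006 -0.0003 -1.    ] [-0.4369  0.5212 -0.785 ] [ 0.002  -0.1398 -0.0796] 0.7252649366632288 j [ 0.6016  0.2156 -0.9055  1.866   0.1863  1.1473  0.2393]
14.3833 [0.5133 0.089  0.1393] [ 0.0006 -0.0003 -1.    ] [-0.4369  0.5212 -0.785 ] 0.7252649366632288 0.008746685274237588
```

View pics/l9c.png

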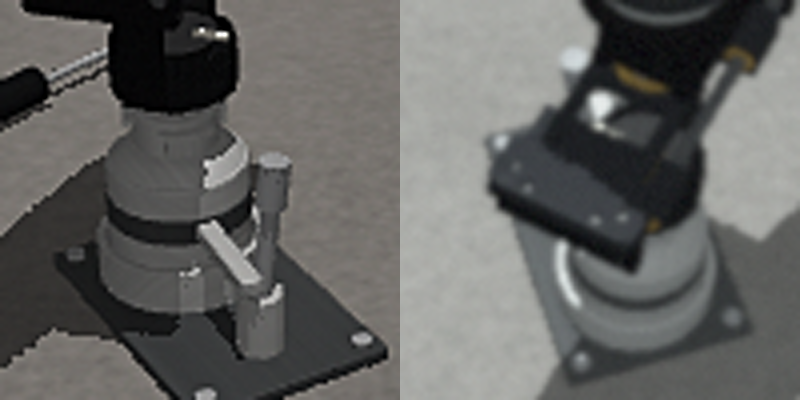

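```bash
python3 - <<'E'
from h import *
np.set_printoptions(precision=4,suppress=True)
K,T=cam('side');c=np.array([.5133,.0885]);dr=T[:2,3]-c;dr/=np.linalg.norm(dr)
for z in (.105,.110,.115,.12,.125): print(z,'rim',proj(K,T,[*(c+dr*.032),z]),'top back',proj(K,T,[*(c-dr*.032),z+.028]))
print('mouth edge sides', [proj(K,T,[*(c+dr*.022),z]) for z in (.088,.098,.108)])
b=np.load('l9side.npz')['im'][180:240,255:315];cv2.imwrite('pics/l9d.png',cv2.resize(b,None,fx=10,fy=10,interpolation=cv2.INTER_CUBIC))
E
```

```text
0.105 rim (np.float64(284.1090002087593), np.float64(219.62114214383277)) top back (np.float64(282.63996718982537), np.float64(192.78098011242645))
0.11 rim (np.float64(283.98947035531273), np.float64(217.4372561502941)) top back (np.float64(282.5214670654507), np.float64(190.6159079200632))
0.115 rim (np.float64(283.86927479274283), np.float64(215.24120723018606)) top back (np.float64(282.4023343186576), np.float64(188.43927731614866))
0.12 rim (np.float64(283.74840794412256), np.float64(213.03289348952728)) top back (np.float64(282.28256386992916), np.float64(186.25099549469604))
0.125 rim (np.float64(283.6268641700569), np.float64(210.81221189300405)) top back (np.float64(282.1621505852223), np.float64(184.05096865349577))
mouth edge sides [(np.float64(284.3742475621927), np.float64(224.46737898997205)), (np.float64(284.1403637164832), np.float64(220.19417325908546)), (np.float64(283.9039083502122), np.float64(215.87398422173135))]
```

View pics/l9d.png

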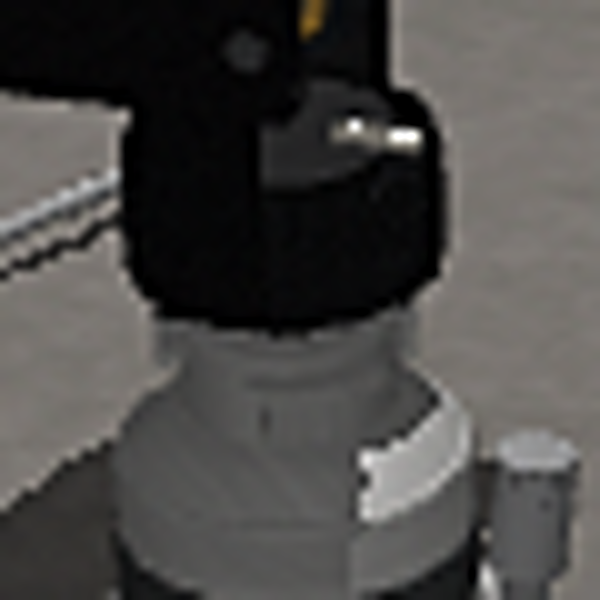

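The rim's front edge is at row 213, so z≈0.120, about 12 mm above the mouth (0.108). The cap is level, the pin is home with the canister's arm resting against it, and the canister is seated. I'll hand it in.

```bash
python3 -c "
from bench import ctrl
s=ctrl.get_state();print(s['time'],s['position'],s['ft_force'],s['grip_width'])
print(ctrl.close_job())"
```

```text
14.4833 [0.51302655 0.08893382 0.13887182] [-0.1448992  -0.22131454  0.20997902] 0.7294236101681881
the job is handed in; nothing more can be done
None
```

I handed the job in at 14.5 s with every step done in the order asked. The gripper is still holding the cap, level, about 12 mm above the canister's mouth.

- **Pin:** I took it out of the parking block by tilting the gripper to match its lean. Then I pushed it down the tube until it touched the floor, which gave 13 N at the expected depth. After I let go, its top was at about 117 mm, and it leaned a little within the loose fit. The canister's side arm turned about 8° and stopped against the pin.
- **Cap:** I turned it anticlockwise to a cap angle of about 0.9 rad, and the upward push rose from 5 N to 19 N. A 1 mm test lift moved freely. Lifting further, the force dropped to just the cap's weight.
- **Last checks:** The picture puts the cap's rim at about 120 mm and the mouth at 108 mm. The pin was still home, the canister looked seated, and the grip opening matched the cap's width. I didn't re-measure the bystanders at the end; the arm never went near enough to touch them.
- **Readings that disagreed:**
  - The first pin position, from the fixed cameras, was about 8 mm off because the pin had tipped over afterwards. I measured it again before gripping.
  - Estimates of the final cap angle ran from about 0.75 to 1.0 rad, all within the range where the threads are clear.
  - The upward push rose gradually rather than in one step, which is why I did the test lift.

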